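Snap a carrying handle into a wooden case and tug-test it

ROBOT

A 6-joint arm with a two-finger parallel gripper is mounted at the origin on the work surface. World frame = base frame: x ahead of the robot, y to its left, z up, the work surface at z = 0. Lengths are in mm, angles in rad, forces in N, time in s.
With the tool pointing down it reaches from about 400 to 925 mm from the base axis. Payload 12.5 kg.
Tool frame: the origin (TCP) lies at the very end of the fingers, on their centre line; the grasp point (between the pads) lies 19 mm behind it (env.grip_point_offset is the distance from the TCP to the grasp point, in mm); z points along the fingers, y is the direction in which the jaws open and shut (so a half turn about z gives the same grasp; the last joint's range is limited). The gripper opens to 95 mm and grips with 3 to 60 N. Pads are 20 mm wide; open, the fingers measure 119 mm over their backs; the gripper's body (75 mm by 180 mm) begins 59 mm behind the grasp point.
Start: joints at [-1.399, 0.491, 1.559, -0, 1.092, -0.106], TCP at [171.423, -601.05, 214.661] pointing down, gripper open.
Joint ranges: [-3.1, 3.1], [-0.84, 2.19], [0.05, 2.79], [-1.13, 4.28], [0.06, 2.93], [-2.69, 2.69]. Speed limits (rad/s): [2.22, 2.22, 2.79, 3.14, 3.14, 3.14].

INTERFACE

Orientations are given as [roll, pitch, yaw] about the fixed x, y, z axes, in that order (R = Rz(yaw) Ry(pitch) Rx(roll)).
In Python, from cell import env gives the robot as it stands.
- The arm moves only by the tool drive_tool, never from a script. Its argument "commands" is a list of rows, each an object of numbers: "dx", "dy", "dz": the shift along the world's x, y, z in mm; "yaw": the turn about the world's z in degrees. In form: [{"dx": .., "dy": .., "dz": .., "yaw": ..}, ...]. A call has 1 to 5 rows; each row shifts and turns the commanded pose from where the row before left it; what a row does not reach is not made up. A row lasts 1/12 s, in which the tool goes at most 41.7 mm and 7.16 degrees, less where a joint would pass 70% of its speed; a pose out of reach is approached as far as the arm can. A call with a gripper value outside its range is refused whole. "grip" is the opening, from 0 (shut) to 1 (fully open), set as the call begins (left out, the last holds). The fingers move at their own pace and stop on an object; the grip force is fixed at half the most. Time passes only in rows, so rows that do not move let the fingers close. It gives the time, the measured TCP pose, the force and the opening at its end, in the units of the state.
- env.state(): the state, without advancing time (a new reading comes with each control period).
- env.read_camera(name): name is "side" or "top" or "wrist"; returns the picture (384x512x3 uint8, red, green, blue); there is no depth.
- env.calibration(name): a dict with "intrinsics" (3x3 intrinsics, pixels), "rvec" (rotation vector, rad) and "tvec" (3), from world to camera coordinates, as OpenCV has them. Camera axes: x right, y down, z forward; pixel columns grow to the right and rows downward; lengths in mm; the calibration is good to about 2 mm. A picture is of the moment at which its call begins: read the wrist's pose just before it. calibration takes no time and is no camera call; for the wrist camera it gives the pose at the moment of the call.
- env.job_done(): hands the job in, once; it reports no verdict.
Trained networks look in the newest picture that a camera, given by its name, has taken for a name from the list of things; names that differ only in an ending like _2 or _b are one class to them, and where a whole thing is asked for, a point or a joint stands for the part that bears it (a point fixed in the world has none). Each returns a list of dicts, best first, with "conf" (0 to 1); they miss things now and then, are a little off and sometimes report something else, mostly with a low value. They report only what shows in the picture. A call takes as long as a camera call. They do not tell look-alikes from the thing itself.
- env.trace(query, camera): "pixels" (384x512 bool, what is visible of it) and "pixel" ([column, row] in pixels, amid what is visible of it).
- env.place_of(query, camera): "pixel" ([column, row] in pixels: a listed point, or the origin of a listed thing).
The state is a dict: "t": time; "joints": joint angles; "qvel": joint speeds; "tau": joint torques, N m; "eef_pos": TCP position; "tcp_rot": TCP orientation; "ft_force": force on the tool from outside, world axes, zero at the start; "moment": the same for the moment, N m; "opening": opening from 0.0 (shut) to 1.0 (fully open).
Only numpy, scipy, OpenCV 4.12 (cv2) and the standard library are available. Lean on these libraries where they do the work, as an engineer would, in place of code of your own. Each camera call takes 0.05 s, during which the arm holds its last target.

TASK

Take the longer of the two black handles out of the wooden holder and press it into the two holes in the lid of the clamped wooden case until both feet have snapped fully home and the handle sits flush. Then prove the joint: pull the handle straight up with about 15 N, hold that steadily for a good second, and let go, leaving it in place. The lid is thin, so never press or pull on it with more than 30 N, and leave the other things where they are.

Things in the scene. Friction and masses are not known exactly. Their poses are not given: they have to be found in the camera images.
- handle_long: The longer black bridge handle, loose, about 60 g, upright in one of the holder's grooves (which one varies). Origin: midway between its feet, level with the underside of its two round flanges (diameter 22 mm, 4 mm thick, at y = +-48 mm); z up, y along the handle. Two posts carry a bar 108 mm long (y). The same either way round (half a turn about z).
- long_grip (a point): Middle of the long handle's bar, 34 mm above the handle's origin: the place to grip. The bar is 10 mm wide (x) and 10 mm high; the space under it is free for 25 mm, down to the flanges, over 84 mm along y.
- long_foot (a point): Tip of one of the long handle's two snap feet, 24.5 mm below its origin, at y = +48 mm (the other at -48 mm). Each foot is a neck, 6 mm in diameter and 15.5 mm long, under the flange, then a barbed head of diameter 12.4 mm that tapers from 17 mm below the origin to a 5 mm tip.
- handle_short: The shorter black handle, same form and heights, but its feet at y = +-32 mm (bar 76 mm long). It does not fit the case and stays in its groove.
- holder: Fixed wooden holder block, 160 (x) x 190 (y) x 34 mm high. Origin: centre of its underside. Two grooves, 15 mm wide and 28 mm deep, run along its y at x = -45 and +45 mm; a handle's flanges rest on its top and the feet hang in the groove. It may stand on either side of the bench.
- case: Closed maple case, 140 (x) x 200 (y) mm, lid top 76 mm above the bench. Origin: at bench height under the lid's centre. It cannot move: it is held on a plywood jig board (180 x 320 x 12 mm) by two steel toggle clamps whose pads press on the lid at y = +-89 mm and whose masts stand at y = +-140 mm, up to 107 mm above the bench.
- seat (a point): Centre of the lid's top face, midway between the holes; z up, y along the line of the holes. The handle is home when its origin is here, its y along this y (either way). Snapped home, it has 1.5 to 5.5 mm of free play up and down, different from case to case; pulled up, its barbs then bear on the spring jaws under the lid and it gives no farther.
- lid (a joint): How far the thin lid bows under load, in m: + up when the handle is pulled, - down when it is pressed, 0 unloaded. It is stiff: 1 mm for 30 N, so 0.5 mm for 15 N.
- hole_left (a point): Centre of one round hole, 14 mm in diameter, through the 6 mm lid, ringed by a flat black collar, at the lid's top face, y = +48 mm from the seat. Spring jaws below the hole grip a foot: the feet meet them when the flanges are 12 to 16 mm above the lid; pushing both through takes 8 to 16 N in all, easing at 7 to 11 mm, then little until the flanges lie on the lid.
- hole_right (a point): Centre of the other hole, at y = -48 mm from the seat, the same as the first.
- glue: White glue bottle, 52 mm in diameter, 130 mm tall, standing beyond the work. Origin: centre of its underside. Leave it alone.
- hammer: Hammer, 260 mm long, lying beyond the work. Leave it alone.
- tray: Small empty maple tray, 90 x 130 x 22 mm, beyond the work. Origin: centre of its underside. Leave it alone.
Mind the look-alikes: they are no part of the job. What is shaped like the handle_long but pink is not meant.

How it is judged (in metres and radians):
On the way, in this order (a step that is already met when the one before it is completed fails the run):
1. both feet of the long handle have snapped home in the lid's holes and it sits flush (within 1.2 mm of the lid, level, along the holes) (horizontal distance between handle_long and seat below 0.004 m and angle between the z axis of handle_long and the z axis of seat, either way round below 0.05 rad and angle between the y axis of handle_long and the y axis of seat, either way round below 0.05 rad and z of handle_long in the frame of seat between -0.002 and 0.0012 m), for 0.2 s.
2. the gripped handle is pulled up against its barbs (0.8 to 7.5 mm above flush), level, with 12 to 18 N (the lid bows up by 0.4 to 0.6 mm) for 0.7 s on end (horizontal distance between handle_long and seat below 0.004 m and angle between the z axis of handle_long and the z axis of seat, either way round below 0.05 rad and angle between the y axis of handle_long and the y axis of seat, either way round below 0.05 rad and z of handle_long in the frame of seat between 0.0008 and 0.0075 m and value of joint lid between 0.0004 and 0.0006 m and contact force between the fingers and handle_long above 1 N), for 0.7 s.
At the end, for the whole second after the job is handed in: The long handle stands in the two holes, let go and at rest, its feet still snapped in: its origin within 4 mm sideways of the seat point, -2 to 6.5 mm above it, level and along the holes within 0.05 rad (horizontal distance between handle_long and seat below 0.004 m and angle between the z axis of handle_long and the z axis of seat, either way round below 0.05 rad and angle between the y axis of handle_long and the y axis of seat, either way round below 0.05 rad and z of handle_long in the frame of seat between -0.002 and 0.0065 m and linear speed of handle_long below 0.01 m/s); the robot touches nothing.
It fails at once if the lid is pressed down or pulled up with more than 30 N (it bows by 1 mm) (value of joint lid above 0.001 m or value of joint lid below -0.001 m).
It fails at once if the robot bears on the case itself with more than 30 N (contact force between any of the fingers, the arm and case above 30 N).
It fails at once if the short handle, the glue bottle, the hammer or the tray is shifted by more than 20 mm (distance of any of handle_short, glue, hammer, tray from where it was at the start of the episode above 0.02 m).
It also fails if it takes over 69 s, if anything falls off the work surface, if the arm or the gripper's body presses on something with over 40 N, if the wrist force passes 120 N, or if a joint passes its speed limit or range.

## Working session

There is one attempt and no reset: what is moved stays moved. The work goes in short steps, Python scripts to look and compute and a tool call to move; the robot and the scene stay as the last step left them, time stands still between calls to the robot, and variables do not carry over. Pictures are saved under pics/ and viewed, and the job is handed in when it is done.

Besides the shell and the picture viewer there is one more tool, called after "Call:" by a JSON object that holds its "name" and its "arguments", one argument or row to a line. drive_tool: Moves the arm, as the interface text tells. Its arguments: {"type":"object","properties":{"commands":{"type":"array"},"grip":{"type":"number"}},"required":["commands"]}

```bash
mkdir -p pics; ls; python3 - <<'E'
from cell import env
import cv2
print(env.state())
for c in ["top","side","wrist"]:
    im=env.read_camera(c); cv2.imwrite(f"pics/{c}0.png",im[:,:,::-1])
    k=env.calibration(c); print(c,k)
    for q in ["handle_long","handle_short","holder","case","seat","hole_left","hole_right","long_grip"]:
        r=env.place_of(q,c); print(q,[(x["pixel"],round(x["conf"],2)) for x in r[:3]])
print(env.state()["t"])
E
```

```text
pics
{'t': 0.0, 'joints': array([-1.39858580e+00,  4.91554224e-01,  1.55943912e+00, -3.47467783e-06,
        1.09169700e+00, -1.05588373e-01]), 'qvel': array([ 0.00079392,  0.00160907,  0.00140493,  0.00061302, -0.000479  ,
        0.00064793]), 'tau': array([-1.41870983e-04, -6.12638497e+01, -2.58178747e+01,  6.92774914e-02,
        4.82942036e-02, -1.20532204e-04]), 'eef_pos': array([ 171.38671816, -600.79430762,  214.06861962]), 'tcp_rot': array([-3.14050075e+00, -1.12624077e-04,  2.77800440e-01]), 'ft_force': array([-0.01027265,  0.23734535,  0.68983491]), 'moment': array([ 0.06223572, -0.01805962, -0.01260751]), 'opening': 0.9981271539506064}
top {'intrinsics': array([[347.59338346,   0.        , 254.06163481],
       [  0.        , 347.59338346, 198.07096974],
       [  0.        ,   0.        ,   1.        ]]), 'rvec': array([ 2.26105356, -1.92904517,  0.21355906]), 'tvec': array([-144.32529068,  562.26160391,  901.71443842])}
handle_long [([299.4, 298.1], 0.74), ([406.6, 291.9], 0.73), ([345.1, 252.2], 0.65)]
handle_short [([337.5, 221.8], 0.44)]
holder [([337.9, 235.5], 0.81
[... 618 characters left out ...]
.6], 0.52), ([292.1, 174.6], 0.5)]
holder [([302.6, 189.6], 0.59)]
case [([193.3, 305.8], 0.67)]
seat [([191.7, 287.2], 0.87), ([319.7, 172.5], 0.73)]
hole_left [([170.8, 301.3], 0.75), ([321.3, 174.0], 0.28)]
hole_right [([206.5, 275.6], 0.91)]
long_grip [([320.0, 173.1], 0.61), ([175.6, 205.7], 0.61)]
wrist {'intrinsics': array([[344.25447207,   0.        , 254.61563277],
       [  0.        , 344.25447207, 190.87767246],
       [  0.        ,   0.        ,   1.        ]]), 'rvec': array([-2.33365894,  1.75996719,  0.23199636]), 'tvec': array([-623.7770217 ,  -31.00588175,  390.05450271])}
handle_long []
handle_short []
holder []
case []
seat []
hole_left []
hole_right []
long_grip []
1.35
```

View pics/top0.png

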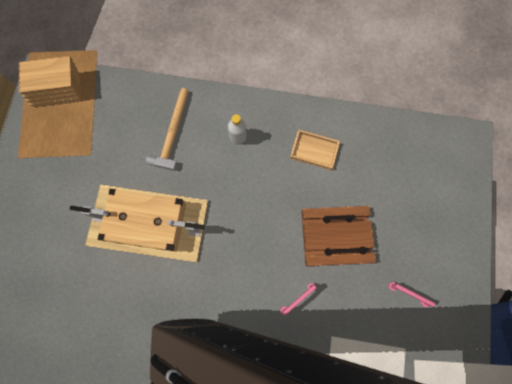

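View pics/side0.png

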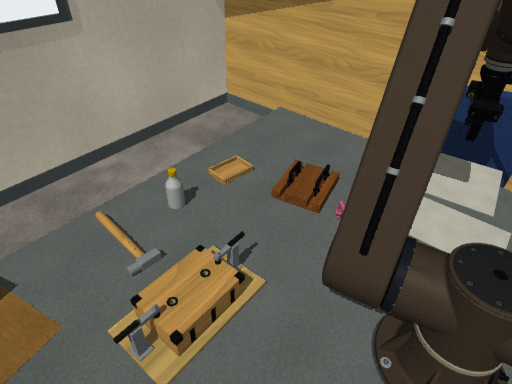

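View pics/wrist0.png

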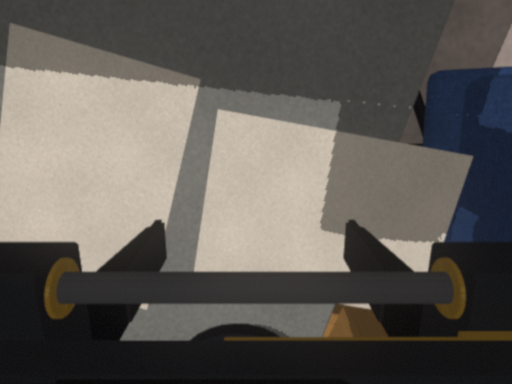

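```bash
cat > h.py <<'E'
from cell import env
import cv2, numpy as np
def ray(px,z,k):
    R=cv2.Rodrigues(np.array(k["rvec"]))[0]; t=np.array(k["tvec"])
    d=R.T@np.linalg.inv(k["intrinsics"])@np.array([px[0],px[1],1.]); c=-R.T@t
    return (c+d*(z-c[2])/d[2]).round(1)
def proj(p,k): return cv2.projectPoints(np.array([p],float),k["rvec"],k["tvec"],k["intrinsics"],None)[0][0,0].round(1)
E
python3 - <<'E'
from h import *
k=env.calibration("top")
for n,p,z in [("long",(345.1,252.2),34),("grip",(350.2,250.6),68),("short",(337.5,221.8),34),("holder",(337.9,235.5),0),("case",(151.3,225.6),0),("seat",(139.1,213.9),76),("hl",(126,218.4),76),("hr",(158.1,218.6),76),("hlv",(123,216),76),("hrv",(157.5,221.5),76),
 ("lf1",(329,252),38),("lf2",(366,251),38),("sf1",(326,219),38),("sf2",(353,218),38)]:
    print(n,ray(p,z,k))
k=env.calibration("side")
for n,p,z in [("seat",(191.7,287.2),76),("hl",(170.8,301.3),76),("hr",(206.5,275.6),76)]: print(n,ray(p,z,k))
E
```

```text
long [ 472.6 -325.2   34. ]
grip [ 475.4 -329.7   68. ]
short [ 553.5 -295.5   34. ]
holder [ 520.3 -308.3    0. ]
case [463.6 229.1   0. ]
seat [482.7 244.8  76. ]
hl [465.1 276.8  76. ]
hr [478.2 191.5  76. ]
hlv [470.2 286.3  76. ]
hrv [470.3 191.4  76. ]
lf1 [ 465.7 -280.4   38. ]
lf2 [ 484.5 -380.7   38. ]
sf1 [ 555.5 -261.9   38. ]
sf2 [ 570.3 -336.5   38. ]
seat [464.3 237.4  76. ]
hl [471.1 289.4  76. ]
hr [462.3 195.1  76. ]
```

Call:
{"name": "drive_tool", "arguments": {
  "commands": [
    {"dx": 25,"dy": 22.5,"yaw": 7},
    {"dx": 25,"dy": 22.5,"yaw": 7},
    {"dx": 25,"dy": 22.5,"yaw": 7},
    {"dx": 25,"dy": 22.5,"yaw": 7},
    {"dx": 25,"dy": 22.5,"yaw": 7}
  ],
  "grip": 1
}}

```text
invalid input
```

Call:
{"name": "drive_tool", "arguments": {
  "commands": [
    {"dx": 25,"dy": 22.5,"yaw": 7},
    {"dx": 25,"dy": 22.5,"yaw": 7},
    {"dx": 25,"dy": 22.5,"yaw": 7},
    {"dx": 25,"dy": 22.5,"yaw": 7},
    {"dx": 25,"dy": 22.5,"yaw": 7}
  ]
}}

```text
invalid input
```

Call:
{"name": "drive_tool", "arguments": {
  "commands": [
    {"dx": 25,"dy": 22.5,"yaw": 7},
    {"dx": 25,"dy": 22.5,"yaw": 7},
    {"dx": 0,"dy": 0},
    {"dx": 0}
  ]
}}

```text
invalid input
```

```bash
python3 - <<'E'
from h import *
c="wrist"
k=env.calibration(c); s=env.state()
im=env.read_camera(c); cv2.imwrite(f"pics/{c}1.png",im[:,:,::-1])
R=cv2.Rodrigues(np.array(k["rvec"]))[0]; print("cam",-R.T@k["tvec"], R.round(3))
print(s["t"],s["eef_pos"],s["tcp_rot"],s["joints"],s["ft_force"])
for q,z in [("handle_long",34),("long_grip",68),("long_foot",10),("handle_short",34)]:
    r=env.place_of(q,c); print(q,[(x["pixel"],round(x["conf"],2),ray(x["pixel"],z,k)) for x in r[:3]])
r=env.trace("handle_long",c); print([(x["pixel"],x["conf"]) for x in r])
E
```

```text
cam [ 239.97417512 -580.0607286   384.89126945] [[ 0.275 -0.961  0.   ]
 [-0.929 -0.265  0.259]
 [-0.249 -0.072 -0.966]]
1.35 [ 171.41939747 -601.0373802   214.66416667] [ 3.14152764e+00 -1.31406535e-06  2.77778279e-01] [-1.39860594e+00  4.90888884e-01  1.55891068e+00  9.19385062e-06
  1.09172857e+00 -1.05592126e-01] [-0.17010771  0.81072966 -0.49511325]
handle_long []
long_grip []
long_foot []
handle_short []
[]
```

View pics/wrist1.png

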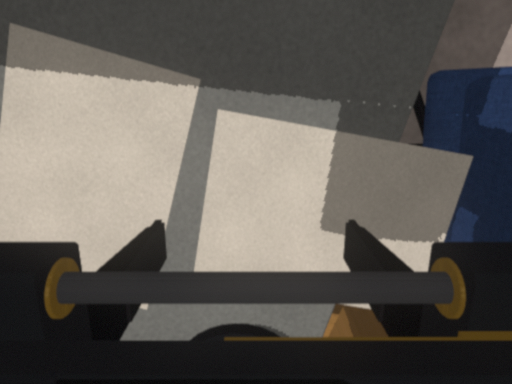

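Call:
{"name": "drive_tool", "arguments": {
  "commands": [
    {"dx": 25,"dy": 22.5,"dz": 0,"yaw": 7},
    {"dx": 25,"dy": 22.5,"dz": 0,"yaw": 7},
    {"dx": 25,"dy": 22.5,"dz": 0,"yaw": 7},
    {"dx": 25,"dy": 22.5,"dz": 0,"yaw": 7},
    {"dx": 25,"dy": 22.5,"dz": 0,"yaw": 7}
  ],
  "grip": 1
}}

```text
t: 2.07
eef_pos: [297.3, -487.4, 214.8]
tcp_rot: [3.141, 0.0, 0.894]
ft_force: [0.6, -1.3, 0.4]
opening: 1.002
```

Call:
{"name": "drive_tool", "arguments": {
  "commands": [
    {"dx": 25,"dy": 22.5,"dz": 0,"yaw": 7},
    {"dx": 25,"dy": 22.5,"dz": 0,"yaw": 7},
    {"dx": 25,"dy": 22.5,"dz": 0,"yaw": 7},
    {"dx": 25,"dy": 22.5,"dz": 0,"yaw": 7},
    {"dx": 25,"dy": 22.5,"dz": 0,"yaw": 7}
  ]
}}

```text
t: 2.48
eef_pos: [422.5, -374.8, 214.8]
tcp_rot: [3.141, 0.0, 1.506]
ft_force: [0.6, -0.2, -0.4]
opening: 1.001
```

Call:
{"name": "drive_tool", "arguments": {
  "commands": [
    {"dx": 25,"dy": 22.5,"dz": 0,"yaw": 7},
    {"dx": 25,"dy": 22.5,"dz": 0,"yaw": 7},
    {"dx": 0,"dy": 0,"dz": 0,"yaw": 0},
    {"dx": 0,"dy": 0,"dz": 0,"yaw": 0}
  ]
}}

```text
t: 2.82
eef_pos: [472.4, -329.9, 214.6]
tcp_rot: [3.142, 0.0, 1.746]
ft_force: [0.1, -0.4, -1.3]
opening: 1.0
```

```bash
python3 - <<'E'
from h import *
c="wrist"
k=env.calibration(c); s=env.state()
im=env.read_camera(c); cv2.imwrite(f"pics/{c}1b.png",im[:,:,::-1])
R=cv2.Rodrigues(np.array(k["rvec"]))[0]; print("cam",-R.T@k["tvec"])
print(s["t"],s["eef_pos"],s["tcp_rot"],s["joints"],s["ft_force"])
for q,z in [("handle_long",34),("long_grip",68),("long_foot",10),("handle_short",34)]:
    r=env.place_of(q,c); print(q,[(x["pixel"],round(x["conf"],2),ray(x["pixel"],z,k)) for x in r[:3]])
r=env.trace("handle_long",c); print([(x["pixel"],x["conf"]) for x in r])
E
```

```text
cam [ 458.26704399 -257.27772298  384.83374993]
2.8167 [ 472.35076864 -329.91101905  214.60690829] [3.14153225e+00 2.22450928e-05 1.74619252e+00] [-7.24326939e-01  4.21469880e-01  1.68147405e+00  3.88482392e-05
  1.03859374e+00 -8.99742848e-01] [ 0.13856101 -0.43478544 -1.2550719 ]
handle_long [([132.8, 27.8], 0.9, array([ 334.6, -214.3,   34. ])), ([158.0, 305.2], 0.9, array([ 388.4, -504.6,   34. ])), ([256.6, 164.9], 0.74, array([ 471.7, -322.2,   34. ]))]
long_grip [([259.2, 171.1], 0.93, array([ 473.9, -321.3,   68. ])), ([117.2, 17.9], 0.91, array([ 333. , -213.2,   68. ])), ([145.6, 326.2], 0.76, array([ 384.8, -508.3,   68. ]))]
long_foot [([170.4, 72.1], 0.93, array([ 367.9, -246.6,   10. ])), ([260.4, 120.1], 0.86, array([ 468.1, -278.2,   10. ])), ([176.3, 262.6], 0.69, array([ 399.2, -460. ,   10. ]))]
handle_short [([342.5, 150.1], 0.78, array([ 555.5, -291.7,   34. ]))]
[([259.9, 163.7], 0.92), ([138.8, 43.5], 0.87), ([149.9, 321.2], 0.83)]
```

View pics/wrist1b.png

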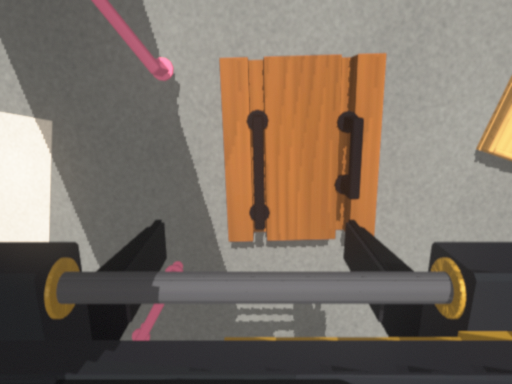

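```bash
python3 - <<'E'
from h import *
k=env.calibration("wrist")
a=ray((258,121),38,k);b=ray((260,213),38,k);print(a,b,(a+b)/2,np.linalg.norm(a-b),np.degrees(np.arctan2(*(a-b)[1::-1])))
im=cv2.imread("pics/wrist1b.png"); cv2.imwrite("pics/crop1.png",cv2.resize(im[40:260,200:400],None,fx=3,fy=2.7,interpolation=cv2.INTER_CUBIC))
# holder edges
p=[ray(q,34,k) for q in [(220,58),(385,54),(229,241),(374,231)]];print(p)
E
```

```text
[ 463.8 -279.8   38. ] [ 482.5 -373.9   38. ] [ 473.15 -326.85   38.  ] 95.94008547004736 101.23965968074538
[array([ 417.8, -228. ,   34. ]), array([ 572.3, -197.6,   34. ]), array([ 454.9, -413. ,   34. ]), array([ 608.8, -374.4,   34. ])]
```

View pics/crop1.png

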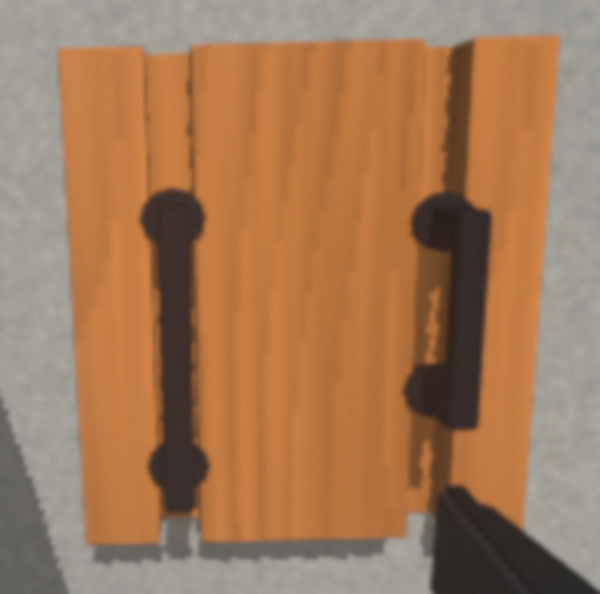

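Call:
{"name": "drive_tool", "arguments": {
  "commands": [
    {"dx": 0.8,"dy": 3,"dz": -35,"yaw": 1.2},
    {"dx": 0,"dy": 0,"dz": -35,"yaw": 0},
    {"dx": 0,"dy": 0,"dz": -35,"yaw": 0},
    {"dx": 0,"dy": 0,"dz": -35,"yaw": 0},
    {"dx": 0,"dy": 0,"dz": -25,"yaw": 0}
  ]
}}

```text
t: 3.53
eef_pos: [471.1, -328.1, 47.1]
tcp_rot: [-3.141, -0.001, 1.763]
ft_force: [-0.5, 0.6, -0.7]
opening: 1.003
```

Call:
{"name": "drive_tool", "arguments": {
  "commands": [
    {"dx": 0,"dy": 0,"dz": 0,"yaw": 0},
    {"dx": 0,"dy": 0,"dz": 0,"yaw": 0}
  ]
}}

```text
t: 3.7
eef_pos: [471.7, -328.4, 49.3]
tcp_rot: [-3.14, -0.002, 1.764]
ft_force: [0.3, 1.1, -1.1]
opening: 1.002
```

Call:
{"name": "drive_tool", "arguments": {
  "commands": [
    {"dx": 0,"dy": 0,"dz": 0,"yaw": 0},
    {"dx": 0,"dy": 0,"dz": 0,"yaw": 0},
    {"dx": 0,"dy": 0,"dz": 0,"yaw": 0},
    {"dx": 0,"dy": 0,"dz": 0,"yaw": 0},
    {"dx": 0,"dy": 0,"dz": 0,"yaw": 0}
  ],
  "grip": 0
}}

```text
t: 4.12
eef_pos: [472.5, -328.2, 50.6]
tcp_rot: [3.141, 0.001, 1.765]
ft_force: [0.3, -0.6, -0.1]
opening: 0.704
```

Call:
{"name": "drive_tool", "arguments": {
  "commands": [
    {"dx": 0,"dy": 0,"dz": 0,"yaw": 0},
    {"dx": 0,"dy": 0,"dz": 0,"yaw": 0},
    {"dx": 0,"dy": 0,"dz": 0,"yaw": 0},
    {"dx": 0,"dy": 0,"dz": 0,"yaw": 0},
    {"dx": 0,"dy": 0,"dz": 0,"yaw": 0}
  ]
}}

```text
t: 4.53
eef_pos: [472.2, -328.0, 49.6]
tcp_rot: [-3.142, -0.0, 1.765]
ft_force: [-0.3, 0.1, 0.4]
opening: 0.355
```

```bash
python3 - <<'E'
from h import *
s=env.state(); print(s)
for c in ["wrist","side"]:
    im=env.read_camera(c); cv2.imwrite(f"pics/{c}2.png",im[:,:,::-1])
E
```

```text
{'t': 4.5333, 'joints': array([-7.21999901e-01,  6.34687879e-01,  1.83168308e+00,  5.97589569e-05,
        6.75276051e-01, -9.16143095e-01]), 'qvel': array([-0.00147666,  0.00153704, -0.00034557,  0.00011688, -0.00033818,
        0.00183005]), 'tau': array([ 5.23118331e-03, -6.12544441e+01, -1.66761142e+01,  1.37940815e-02,
        8.87987902e-02,  1.09998168e-04]), 'eef_pos': array([ 472.21828642, -328.01794454,   49.60454645]), 'tcp_rot': array([-3.14158919e+00, -6.58656547e-05,  1.76489288e+00]), 'ft_force': array([-0.2562465 ,  0.05212696,  0.373843  ]), 'moment': array([ 0.01362042, -0.1394055 , -0.0482848 ]), 'opening': 0.3545122002736049}
```

View pics/wrist2.png

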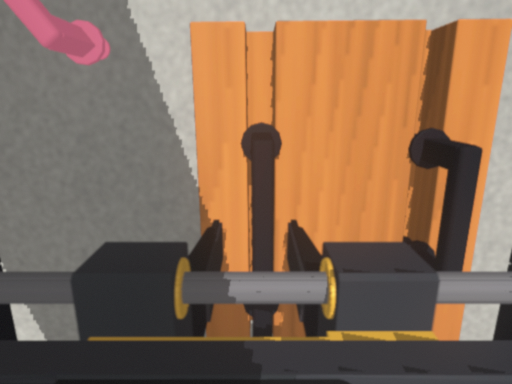

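View pics/side2.png

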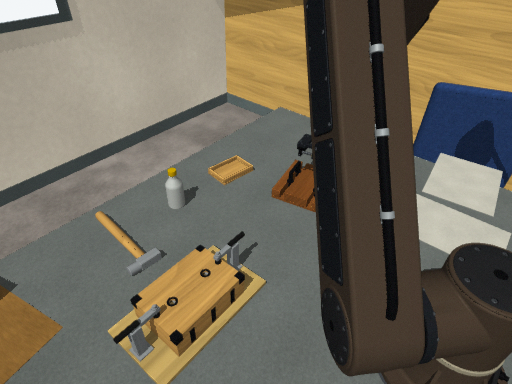

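Call:
{"name": "drive_tool", "arguments": {
  "commands": [
    {"dx": 0,"dy": 0,"dz": 0,"yaw": 0},
    {"dx": 0,"dy": 0,"dz": 0,"yaw": 0},
    {"dx": 0,"dy": 0,"dz": 0,"yaw": 0},
    {"dx": 0,"dy": 0,"dz": 0,"yaw": 0},
    {"dx": 0,"dy": 0,"dz": 0,"yaw": 0}
  ]
}}

```text
t: 5.05
eef_pos: [472.2, -328.0, 49.6]
tcp_rot: [3.142, -0.0, 1.765]
ft_force: [-0.3, 0.1, 0.3]
opening: 0.105
```

Call:
{"name": "drive_tool", "arguments": {
  "commands": [
    {"dx": 0,"dy": 0,"dz": 0,"yaw": 0},
    {"dx": 0,"dy": 0,"dz": 0,"yaw": 0},
    {"dx": 0,"dy": 0,"dz": 0,"yaw": 0}
  ]
}}

```text
t: 5.3
eef_pos: [472.2, -328.0, 49.6]
tcp_rot: [3.142, -0.0, 1.765]
ft_force: [0.3, 0.6, -1.2]
opening: 0.105
```

```bash
python3 - <<'E'
from h import *
s=env.state(); k=env.calibration("wrist"); print(s["eef_pos"],s["tcp_rot"],s["ft_force"],s["moment"],s["opening"])
c="wrist"
im=env.read_camera(c); cv2.imwrite(f"pics/{c}3.png",im[:,:,::-1])
for z in (34,38): print(ray((262,141),z,k))
E
```

```text
[ 472.19269206 -328.0396911    49.64478001] [ 3.14154153e+00 -6.38110515e-05  1.76476975e+00] [ 0.25461517  0.62297955 -1.24620514] [-0.03513583 -0.11882276  0.01347807] 0.10549201509042308
[ 464.9 -276.6   34. ]
[ 464.7 -276.1   38. ]
```

View pics/wrist3.png

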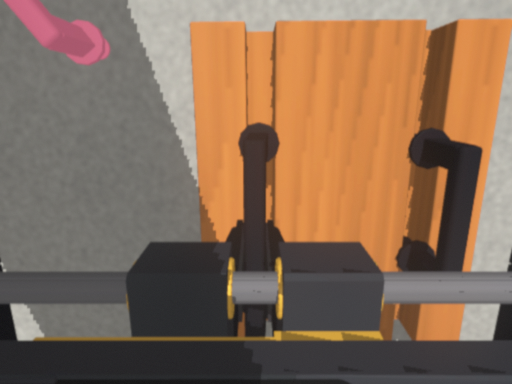

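Call:
{"name": "drive_tool", "arguments": {
  "commands": [
    {"dx": 0,"dy": 0,"dz": 15,"yaw": 0},
    {"dx": 0,"dy": 0,"dz": 25,"yaw": 0},
    {"dx": 0,"dy": 0,"dz": 35,"yaw": 0},
    {"dx": 0,"dy": 0,"dz": 35,"yaw": 0},
    {"dx": 0,"dy": 0,"dz": 35,"yaw": 0}
  ]
}}

```text
t: 5.77
eef_pos: [471.9, -327.8, 196.2]
tcp_rot: [-3.141, -0.0, 1.765]
ft_force: [0.6, -0.5, -0.2]
opening: 0.105
```

Call:
{"name": "drive_tool", "arguments": {
  "commands": [
    {"dx": 0,"dy": 20,"dz": 25,"yaw": -2},
    {"dx": 0,"dy": 30,"dz": 10,"yaw": -3},
    {"dx": 0,"dy": 35,"dz": 0,"yaw": -3},
    {"dx": 0,"dy": 35,"dz": 0,"yaw": -3},
    {"dx": 0,"dy": 35,"dz": 0,"yaw": -3}
  ]
}}

```text
t: 6.18
eef_pos: [471.8, -171.7, 230.0]
tcp_rot: [3.141, 0.0, 1.517]
ft_force: [0.5, 0.5, -0.7]
opening: 0.101
```

```bash
python3 - <<'E'
from h import *
s=env.state(); k=env.calibration("wrist"); print(s["eef_pos"],s["tcp_rot"],s["ft_force"],s["moment"],s["opening"])
c="wrist"
im=env.read_camera(c); cv2.imwrite(f"pics/{c}4.png",im[:,:,::-1])
E
```

```text
[ 471.83008361 -171.6523498   229.9828501 ] [3.14086498e+00 2.62564115e-04 1.51723051e+00] [ 0.48883126  0.51429013 -0.73615534] [-0.00553695 -0.10834406 -0.00943367] 0.10124029381933553
```

View pics/wrist4.png

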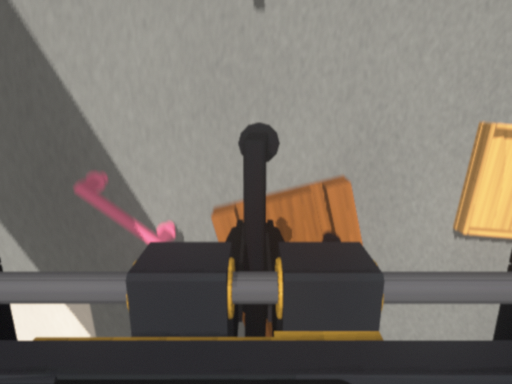

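Call:
{"name": "drive_tool", "arguments": {
  "commands": [
    {"dx": 4,"dy": 36,"dz": 0,"yaw": 0},
    {"dx": 4,"dy": 36,"dz": 0,"yaw": 0},
    {"dx": 4,"dy": 36,"dz": 0,"yaw": 0},
    {"dx": 4,"dy": 36,"dz": 0,"yaw": 0},
    {"dx": 4,"dy": 36,"dz": 0,"yaw": 0}
  ]
}}

```text
t: 6.65
eef_pos: [492.0, 8.6, 229.8]
tcp_rot: [3.141, 0.0, 1.52]
ft_force: [0.9, 0.4, -0.2]
opening: 0.104
```

Call:
{"name": "drive_tool", "arguments": {
  "commands": [
    {"dx": 4,"dy": 36,"dz": 0,"yaw": 0},
    {"dx": 4,"dy": 36,"dz": 0,"yaw": 0},
    {"dx": 4,"dy": 36,"dz": 0,"yaw": 0},
    {"dx": 4,"dy": 36,"dz": 0,"yaw": 0},
    {"dx": 0,"dy": 30,"dz": 0,"yaw": 0}
  ]
}}

```text
t: 7.07
eef_pos: [508.4, 183.3, 229.7]
tcp_rot: [3.141, -0.0, 1.521]
ft_force: [0.5, -0.8, -0.5]
opening: 0.104
```

Call:
{"name": "drive_tool", "arguments": {
  "commands": [
    {"dx": 0,"dy": 0,"dz": 0,"yaw": 0},
    {"dx": 0,"dy": 0,"dz": 0,"yaw": 0},
    {"dx": 0,"dy": 0,"dz": 0,"yaw": 0}
  ]
}}

```text
t: 7.32
eef_pos: [508.0, 180.7, 229.5]
tcp_rot: [-3.141, 0.0, 1.521]
ft_force: [-0.5, -0.1, 0.1]
opening: 0.102
```

```bash
python3 - <<'E'
from h import *
s=env.state(); k=env.calibration("wrist"); print(s["eef_pos"],s["tcp_rot"],s["ft_force"],s["moment"],s["opening"])
c="wrist"
im=env.read_camera(c); cv2.imwrite(f"pics/{c}5.png",im[:,:,::-1])
for q,z in [("hole_left",76),("hole_right",76),("seat",76),("handle_long",s["eef_pos"][2]-15)]:
    r=env.place_of(q,c); print(q,[(x["pixel"],round(x["conf"],2),ray(x["pixel"],z,k)) for x in r[:3]])
E
```

```text
[508.02912278 180.6539614  229.52713476] [-3.14134148e+00  3.04676630e-04  1.52107781e+00] [-0.5301659  -0.14039192  0.05357845] [-0.06288785 -0.10089514 -0.02472901] 0.10184209787628128
hole_left [([206.9, 62.4], 0.69, array([469.4, 287.1,  76. ]))]
hole_right [([216.8, 169.4], 0.55, array([470.7, 190.5,  76. ]))]
seat [([210.5, 115.8], 0.8, array([468.8, 240.9,  76. ]))]
handle_long [([259.2, 225.5], 0.57, array([509.4, 184. , 214.5]))]
```

View pics/wrist5.png

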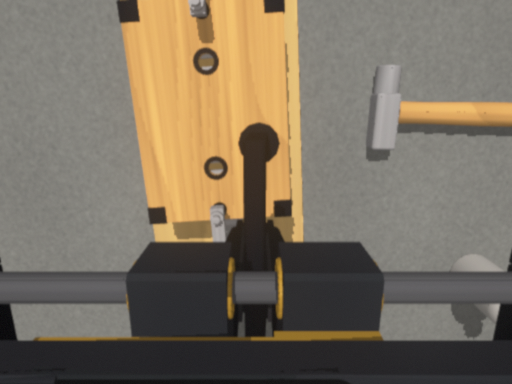

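```bash
python3 - <<'E'
from h import *
k=env.calibration("wrist"); s=env.state()
im=cv2.imread("pics/wrist5.png"); g=cv2.cvtColor(im,cv2.COLOR_BGR2GRAY)
P=[]
for (x,y) in [(206,61),(216,168)]:
    m=(g[y-16:y+17,x-16:x+17]<60).astype(np.uint8)
    cs,_=cv2.findContours(m,cv2.RETR_EXTERNAL,cv2.CHAIN_APPROX_NONE)
    c=max(cs,key=cv2.contourArea); e=cv2.fitEllipse(c); q=(e[0][0]+x-16,e[0][1]+y-16)
    print(q,e[1]); P.append(ray(q,76,k))
print(P,(P[0]+P[1])/2,np.linalg.norm(P[0]-P[1]),np.degrees(np.arctan2(*(P[0]-P[1])[1::-1])))
x0,y0=235,118; 
m=((g[y0:y0+50,x0:x0+50]<50)).astype(np.uint8)
print(m.sum(1))
cv2.imwrite("pics/crop5.png",cv2.resize(im[110:250,200:320],None,fx=4,fy=4,interpolation=cv2.INTER_CUBIC))
for z in (214.5,218.5): print(z,ray((259,143.5),z,k))
print(np.degrees(s["tcp_rot"][2]))
E
```

```text
(205.54816818237305, 61.073829650878906) (20.27462387084961, 22.20769500732422)
(215.53148365020752, 167.61727046966553) (19.141983032226562, 19.922542572021484)
[array([468.9, 287.8,  76. ]), array([470. , 191.8,  76. ])] [469.45 239.8   76.  ] 96.00630187649142 90.65648541052546
[ 0  0  0  0  0  0  0  0  0  0  0  0  0  0  0 12 15 18 19 20 23 24 13 11
 11 13 13 12 17 13 19 19 21 21 21 19 20 18 20 18 22 18 18 18 17 18 17 19
 17 17]
214.5 [511.8 230.2 214.5]
218.5 [511.8 230.7 218.5]
87.03752223286413
```

View pics/crop5.png

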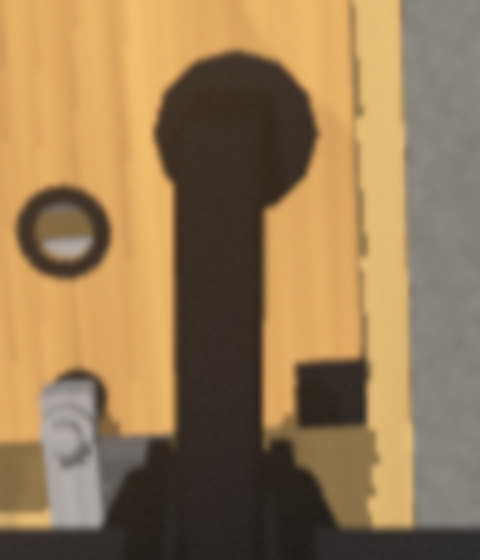

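Call:
{"name": "drive_tool", "arguments": {
  "commands": [
    {"dx": -5,"dy": 30,"dz": 0,"yaw": 3.6},
    {"dx": -5.5,"dy": 27,"dz": -10,"yaw": 0},
    {"dx": 0,"dy": 0,"dz": -30,"yaw": 0},
    {"dx": 0,"dy": 0,"dz": -30,"yaw": 0},
    {"dx": 0,"dy": 0,"dz": -20,"yaw": 0}
  ]
}}

```text
t: 7.98
eef_pos: [497.0, 237.6, 137.7]
tcp_rot: [-3.14, 0.0, 1.583]
ft_force: [0.1, 0.2, -0.7]
opening: 0.101
```

Call:
{"name": "drive_tool", "arguments": {
  "commands": [
    {"dx": 0,"dy": 0,"dz": -10,"yaw": 0},
    {"dx": 0,"dy": 0,"dz": -8,"yaw": 0},
    {"dx": 0,"dy": 0,"dz": 0,"yaw": 0},
    {"dx": 0,"dy": 0,"dz": 0,"yaw": 0},
    {"dx": 0,"dy": 0,"dz": 0,"yaw": 0}
  ]
}}

```text
t: 8.4
eef_pos: [498.3, 238.0, 122.8]
tcp_rot: [3.14, -0.001, 1.583]
ft_force: [-0.8, -1.4, -1.2]
opening: 0.108
```

```bash
python3 - <<'E'
from h import *
s=env.state(); k=env.calibration("wrist"); print(s["eef_pos"],s["tcp_rot"],np.degrees(s["tcp_rot"][2]),s["ft_force"],s["moment"],s["opening"])
for c in ["wrist","side","top"]:
    im=env.read_camera(c); cv2.imwrite(f"pics/{c}6.png",im[:,:,::-1])
    if c=="wrist": cv2.imwrite("pics/crop6.png",cv2.resize(im[30:180,150:350,::-1],None,fx=4,fy=4,interpolation=cv2.INTER_CUBIC))
E
```

```text
[498.34582547 237.96564543 122.79406176] [ 3.13979393e+00 -5.62661805e-04  1.58295199e+00] 90.69646833073263 [-0.83700237 -1.42516597 -1.23954291] [-0.07568757 -0.04581648 -0.01641212] 0.10783359427357266
```

View pics/wrist6.png

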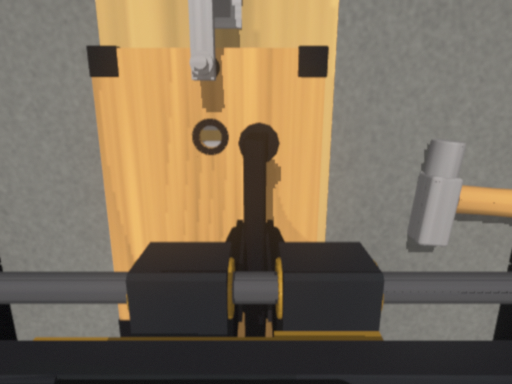

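View pics/crop6.png

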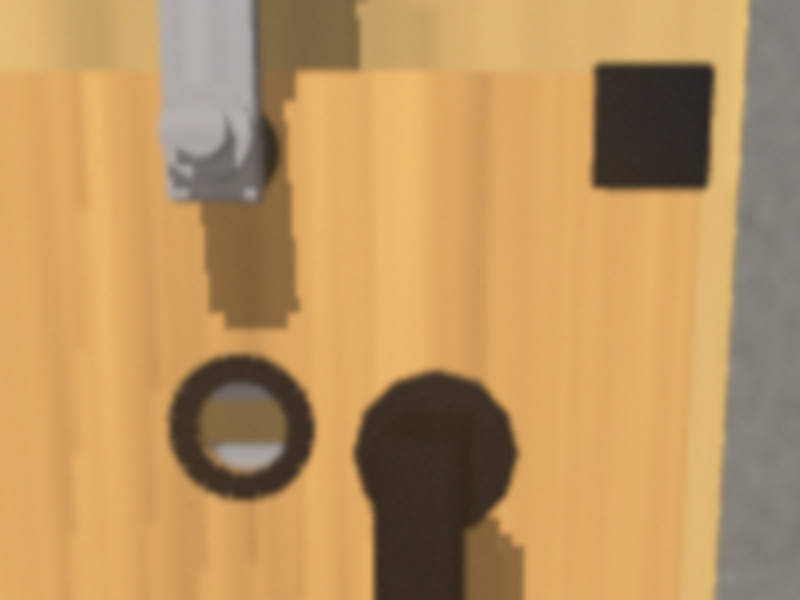

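View pics/side6.png

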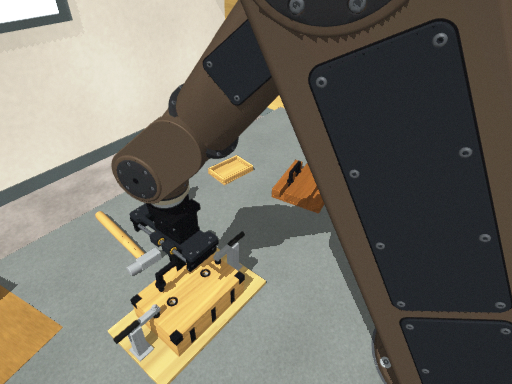

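```bash
python3 - <<'E'
from h import *
s=env.state(); k=env.calibration("wrist"); print(s["t"],s["eef_pos"],np.degrees(s["tcp_rot"][2]),s["ft_force"])
im=env.read_camera("wrist"); g=cv2.cvtColor(im,cv2.COLOR_RGB2GRAY); s=env.state(); k=env.calibration("wrist")
x,y=210,137
m=(g[y-24:y+25,x-24:x+25]<60).astype(np.uint8)
cs,_=cv2.findContours(m,cv2.RETR_EXTERNAL,cv2.CHAIN_APPROX_NONE)
e=cv2.fitEllipse(max(cs,key=cv2.contourArea)); h=(e[0][0]+x-24,e[0][1]+y-24)
print(s["eef_pos"],h,e[1])
m=(g<55).astype(np.uint8)[115:150,232:290]
cs,_=cv2.findContours(m,cv2.RETR_EXTERNAL,cv2.CHAIN_APPROX_NONE)
c=max(cs,key=cv2.contourArea).reshape(-1,2)+[232,115]; c=c[c[:,1]<146]
e=cv2.fitEllipse(c.astype(np.float32)); print("flange",e)
z=s["eef_pos"][2]
H=ray(h,76,k); F=ray((259.1,142.75),z-11,k); F2=ray(e[0],z-11,k)
print(H,F,F2,"flange rel tcp",F-s["eef_pos"],"move",H-F)
E
```

```text
8.55 [498.10197129 238.03012637 122.60100327] 90.7089966627989 [ 0.26694507 -0.73888859  0.05905635]
[498.01085934 237.9990262  122.4179549 ] (210.47752571105957, 136.57856369018555) (32.26108932495117, 33.51517105102539)
flange ((258.4721374511719, 143.19442749023438), (36.252315521240234, 36.91813278198242), 76.28445434570312)
[468.4 288.4  76. ] [498.3 289.3 111.4] [498.  289.1 111.4] flange rel tcp [  0.28914066  51.3009738  -11.0179549 ] move [-29.9  -0.9 -35.4]
```

Call:
{"name": "drive_tool", "arguments": {
  "commands": [
    {"dx": -10,"dy": -0.4,"dz": 0,"yaw": 0},
    {"dx": -10,"dy": -0.4,"dz": 0,"yaw": 0},
    {"dx": -9.7,"dy": 0,"dz": 0,"yaw": 0},
    {"dx": 0,"dy": 0,"dz": 0,"yaw": 0},
    {"dx": 0,"dy": 0,"dz": 0,"yaw": 0}
  ]
}}

```text
t: 9.02
eef_pos: [467.5, 237.3, 122.0]
tcp_rot: [3.141, -0.0, 1.584]
ft_force: [0.3, -0.3, -1.1]
opening: 0.104
```

Call:
{"name": "drive_tool", "arguments": {
  "commands": [
    {"dx": 0,"dy": 0,"dz": 0,"yaw": 0},
    {"dx": 0,"dy": 0,"dz": 0,"yaw": 0},
    {"dx": 0,"dy": 0,"dz": 0,"yaw": 0},
    {"dx": 0,"dy": 0,"dz": 0,"yaw": 0},
    {"dx": 0,"dy": 0,"dz": 0,"yaw": 0}
  ]
}}

```text
t: 9.43
eef_pos: [468.1, 237.1, 121.6]
tcp_rot: [3.142, 0.0, 1.583]
ft_force: [-0.8, 0.2, -0.8]
opening: 0.105
```

```bash
python3 - <<'E'
from h import *
for c in ["side","wrist"]:
    im=env.read_camera(c); s=env.state()
    a=im[200:370,110:310,::-1] if c=="side" else im[90:240,160:360,::-1]
    cv2.imwrite(f"pics/{c}7.png",cv2.resize(a,None,fx=3.5,fy=3.5,interpolation=cv2.INTER_CUBIC))
print(s)
E
```

```text
{'t': 9.5333, 'joints': array([ 3.42976503e-01,  4.71584054e-01,  1.90364276e+00, -6.99100763e-05,
        7.66373398e-01,  3.30604322e-01]), 'qvel': array([-0.00105159, -0.00205182,  0.0014162 , -0.00067084, -0.00057969,
        0.00058373]), 'tau': array([-5.91440446e-03, -5.35102916e+01, -1.92443633e+01,  6.24014181e-02,
        5.36825188e-03, -2.73657133e-04]), 'eef_pos': array([468.09052575, 237.11167829, 121.59475399]), 'tcp_rot': array([3.14158407e+00, 4.83133273e-05, 1.58321887e+00]), 'ft_force': array([ 0.7388101 , -0.53582445, -0.82674753]), 'moment': array([ 0.00730347, -0.10091531, -0.03065786]), 'opening': 0.10596526668754862}
```

View pics/side7.png

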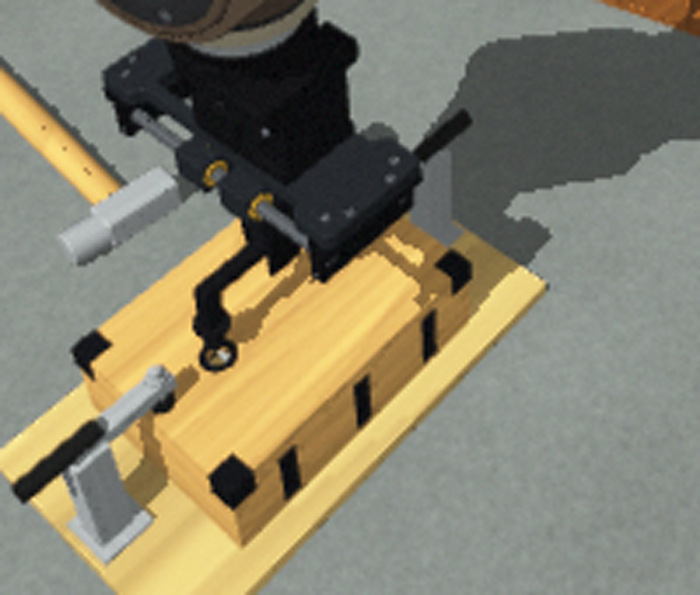

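View pics/wrist7.png

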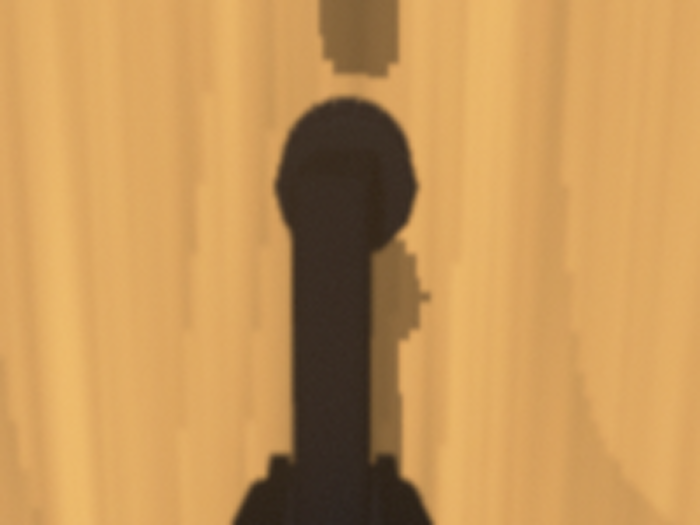

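```bash
python3 - <<'E'
from h import *
k=env.calibration("side")
print(ray((171.7,301.1),76,k), proj((468.3,288.4,82),k),proj((468.3,288.4,76),k),proj((468.3,288.4,106),k),proj((468.3,288.4,110),k))
E
```

```text
[470.1 287.9  76. ] [171.7 300.1] [172.1 301.8] [170.2 293.2] [170. 292.]
```

Call:
{"name": "drive_tool", "arguments": {
  "commands": [
    {"dx": 0,"dy": 0,"dz": -2,"yaw": 0},
    {"dx": 0,"dy": 0,"dz": -2,"yaw": 0},
    {"dx": 0,"dy": 0,"dz": -2,"yaw": 0},
    {"dx": 0,"dy": 0,"dz": -2,"yaw": 0},
    {"dx": 0,"dy": 0,"dz": 0,"yaw": 0}
  ]
}}

```text
t: 9.95
eef_pos: [467.8, 237.1, 113.2]
tcp_rot: [-3.141, 0.0, 1.583]
ft_force: [-0.3, -0.1, -0.9]
opening: 0.103
```

Call:
{"name": "drive_tool", "arguments": {
  "commands": [
    {"dx": 0,"dy": 0,"dz": -1,"yaw": 0},
    {"dx": 0,"dy": 0,"dz": -1,"yaw": 0},
    {"dx": 0,"dy": 0,"dz": -1,"yaw": 0},
    {"dx": 0,"dy": 0,"dz": -1,"yaw": 0},
    {"dx": 0,"dy": 0,"dz": 0,"yaw": 0}
  ]
}}

```text
t: 10.37
eef_pos: [468.0, 237.1, 109.5]
tcp_rot: [-3.141, 0.0, 1.583]
ft_force: [0.7, -0.4, -0.9]
opening: 0.107
```

Call:
{"name": "drive_tool", "arguments": {
  "commands": [
    {"dx": 0,"dy": 0,"dz": -1,"yaw": 0},
    {"dx": 0,"dy": 0,"dz": -1,"yaw": 0},
    {"dx": 0,"dy": 0,"dz": -1,"yaw": 0},
    {"dx": 0,"dy": 0,"dz": 0,"yaw": 0}
  ]
}}

```text
t: 10.7
eef_pos: [467.9, 237.1, 106.5]
tcp_rot: [-3.141, 0.0, 1.583]
ft_force: [0.9, 0.2, -1.3]
opening: 0.105
```

Call:
{"name": "drive_tool", "arguments": {
  "commands": [
    {"dx": 0,"dy": 0,"dz": -0.5,"yaw": 0},
    {"dx": 0,"dy": 0,"dz": -0.5,"yaw": 0},
    {"dx": 0,"dy": 0,"dz": -0.5,"yaw": 0},
    {"dx": 0,"dy": 0,"dz": 0,"yaw": 0}
  ]
}}

```text
t: 11.03
eef_pos: [468.0, 237.2, 105.1]
tcp_rot: [3.142, -0.0, 1.583]
ft_force: [0.5, 0.8, -0.8]
opening: 0.1
```

Call:
{"name": "drive_tool", "arguments": {
  "commands": [
    {"dx": 0,"dy": 0,"dz": -0.5,"yaw": 0},
    {"dx": 0,"dy": 0,"dz": -0.5,"yaw": 0},
    {"dx": 0,"dy": 0,"dz": -0.5,"yaw": 0},
    {"dx": 0,"dy": 0,"dz": 0,"yaw": 0}
  ]
}}

```text
t: 11.37
eef_pos: [468.2, 237.2, 103.9]
tcp_rot: [3.141, -0.0, 1.583]
ft_force: [0.0, 0.8, 5.0]
opening: 0.101
```

Call:
{"name": "drive_tool", "arguments": {
  "commands": [
    {"dx": 0,"dy": 0,"dz": -0.5,"yaw": 0},
    {"dx": 0,"dy": 0,"dz": -0.5,"yaw": 0},
    {"dx": 0,"dy": 0,"dz": 0,"yaw": 0}
  ]
}}

```text
t: 11.62
eef_pos: [468.2, 237.2, 102.9]
tcp_rot: [3.141, -0.0, 1.583]
ft_force: [-0.9, 1.1, 5.7]
opening: 0.104
```

Call:
{"name": "drive_tool", "arguments": {
  "commands": [
    {"dx": 0,"dy": 0,"dz": -0.5,"yaw": 0},
    {"dx": 0,"dy": 0,"dz": -0.5,"yaw": 0},
    {"dx": 0,"dy": 0,"dz": 0,"yaw": 0}
  ]
}}

```text
t: 11.87
eef_pos: [468.3, 237.2, 102.0]
tcp_rot: [3.141, -0.0, 1.583]
ft_force: [-0.8, 0.4, 7.2]
opening: 0.103
```

Call:
{"name": "drive_tool", "arguments": {
  "commands": [
    {"dx": 0,"dy": 0,"dz": -0.5,"yaw": 0},
    {"dx": 0,"dy": 0,"dz": -0.5,"yaw": 0},
    {"dx": 0,"dy": 0,"dz": 0,"yaw": 0}
  ]
}}

```text
t: 12.12
eef_pos: [468.3, 237.2, 101.1]
tcp_rot: [3.141, -0.0, 1.583]
ft_force: [-1.7, 0.6, 7.8]
opening: 0.104
```

Call:
{"name": "drive_tool", "arguments": {
  "commands": [
    {"dx": 0,"dy": 0,"dz": -0.5,"yaw": 0},
    {"dx": 0,"dy": 0,"dz": -0.5,"yaw": 0},
    {"dx": 0,"dy": 0,"dz": 0,"yaw": 0}
  ]
}}

```text
t: 12.37
eef_pos: [468.3, 237.3, 100.2]
tcp_rot: [3.14, -0.0, 1.583]
ft_force: [-1.6, -0.6, 9.8]
opening: 0.103
```

Call:
{"name": "drive_tool", "arguments": {
  "commands": [
    {"dx": 0,"dy": 0,"dz": -0.5,"yaw": 0},
    {"dx": 0,"dy": 0,"dz": -0.5,"yaw": 0},
    {"dx": 0,"dy": 0,"dz": 0,"yaw": 0}
  ]
}}

```text
t: 12.62
eef_pos: [468.7, 237.3, 99.5]
tcp_rot: [3.139, -0.001, 1.583]
ft_force: [0.1, -0.5, 4.4]
opening: 0.101
```

Call:
{"name": "drive_tool", "arguments": {
  "commands": [
    {"dx": 0,"dy": 0,"dz": -0.5,"yaw": 0},
    {"dx": 0,"dy": 0,"dz": -0.5,"yaw": 0},
    {"dx": 0,"dy": 0,"dz": 0,"yaw": 0}
  ]
}}

```text
t: 12.87
eef_pos: [468.2, 237.2, 97.5]
tcp_rot: [3.141, -0.0, 1.583]
ft_force: [1.9, 0.4, 0.2]
opening: 0.105
```

Call:
{"name": "drive_tool", "arguments": {
  "commands": [
    {"dx": 0,"dy": 0,"dz": -0.5,"yaw": 0},
    {"dx": 0,"dy": 0,"dz": -0.5,"yaw": 0},
    {"dx": 0,"dy": 0,"dz": 0,"yaw": 0}
  ]
}}

```text
t: 13.12
eef_pos: [468.2, 237.2, 96.7]
tcp_rot: [3.141, -0.0, 1.583]
ft_force: [1.0, -0.1, 2.6]
opening: 0.102
```

Call:
{"name": "drive_tool", "arguments": {
  "commands": [
    {"dx": 0,"dy": 0,"dz": -0.5,"yaw": 0},
    {"dx": 0,"dy": 0,"dz": -0.5,"yaw": 0},
    {"dx": 0,"dy": 0,"dz": 0,"yaw": 0}
  ]
}}

```text
t: 13.37
eef_pos: [468.0, 237.1, 95.6]
tcp_rot: [3.142, 0.0, 1.583]
ft_force: [1.1, 0.7, 2.2]
opening: 0.104
```

Call:
{"name": "drive_tool", "arguments": {
  "commands": [
    {"dx": 0,"dy": 0,"dz": -0.5,"yaw": 0},
    {"dx": 0,"dy": 0,"dz": -0.5,"yaw": 0},
    {"dx": 0,"dy": 0,"dz": 0,"yaw": 0}
  ]
}}

```text
t: 13.62
eef_pos: [467.5, 237.0, 94.2]
tcp_rot: [-3.14, 0.0, 1.583]
ft_force: [-0.3, -0.1, -1.0]
opening: 0.106
```

Call:
{"name": "drive_tool", "arguments": {
  "commands": [
    {"dx": 0,"dy": 0,"dz": -0.5,"yaw": 0},
    {"dx": 0,"dy": 0,"dz": -0.5,"yaw": 0},
    {"dx": 0,"dy": 0,"dz": 0,"yaw": 0}
  ]
}}

```text
t: 13.87
eef_pos: [467.8, 237.1, 93.4]
tcp_rot: [-3.141, 0.0, 1.583]
ft_force: [-0.5, -0.2, -0.7]
opening: 0.102
```

Call:
{"name": "drive_tool", "arguments": {
  "commands": [
    {"dx": 0,"dy": 0,"dz": -0.3,"yaw": 0},
    {"dx": 0,"dy": 0,"dz": -0.3,"yaw": 0},
    {"dx": 0,"dy": 0,"dz": 0,"yaw": 0}
  ]
}}

```text
t: 14.12
eef_pos: [468.0, 237.1, 93.0]
tcp_rot: [-3.142, 0.0, 1.583]
ft_force: [0.1, 0.0, -0.5]
opening: 0.101
```

Call:
{"name": "drive_tool", "arguments": {
  "commands": [
    {"dx": 0,"dy": 0,"dz": -0.3,"yaw": 0},
    {"dx": 0,"dy": 0,"dz": 0,"yaw": 0}
  ]
}}

```text
t: 14.28
eef_pos: [468.0, 237.1, 92.7]
tcp_rot: [-3.142, 0.0, 1.583]
ft_force: [-0.3, -0.0, 0.4]
opening: 0.101
```

Call:
{"name": "drive_tool", "arguments": {
  "commands": [
    {"dx": 0,"dy": 0,"dz": -0.3,"yaw": 0},
    {"dx": 0,"dy": 0,"dz": 0,"yaw": 0}
  ]
}}

```text
t: 14.45
eef_pos: [468.0, 237.1, 92.4]
tcp_rot: [3.142, 0.0, 1.583]
ft_force: [0.1, -0.2, -0.6]
opening: 0.105
```

Call:
{"name": "drive_tool", "arguments": {
  "commands": [
    {"dx": 0,"dy": 0,"dz": -0.3,"yaw": 0},
    {"dx": 0,"dy": 0,"dz": 0,"yaw": 0}
  ]
}}

```text
t: 14.62
eef_pos: [468.0, 237.1, 92.1]
tcp_rot: [3.142, 0.0, 1.583]
ft_force: [-0.0, -0.5, -1.1]
opening: 0.105
```

Call:
{"name": "drive_tool", "arguments": {
  "commands": [
    {"dx": 0,"dy": 0,"dz": -0.3,"yaw": 0},
    {"dx": 0,"dy": 0,"dz": 0,"yaw": 0}
  ]
}}

```text
t: 14.78
eef_pos: [468.0, 237.1, 91.8]
tcp_rot: [3.142, 0.0, 1.583]
ft_force: [0.7, 0.2, -0.2]
opening: 0.101
```

Call:
{"name": "drive_tool", "arguments": {
  "commands": [
    {"dx": 0,"dy": 0,"dz": -0.3,"yaw": 0},
    {"dx": 0,"dy": 0,"dz": 0,"yaw": 0}
  ]
}}

```text
t: 14.95
eef_pos: [468.0, 237.1, 91.5]
tcp_rot: [3.142, 0.0, 1.583]
ft_force: [0.8, 0.3, -1.2]
opening: 0.104
```

Continue until the flanges touch.

Call:
{"name": "drive_tool", "arguments": {
  "commands": [
    {"dx": 0,"dy": 0,"dz": -0.3,"yaw": 0},
    {"dx": 0,"dy": 0,"dz": 0,"yaw": 0}
  ]
}}

```text
t: 15.12
eef_pos: [468.1, 237.1, 91.3]
tcp_rot: [3.141, -0.0, 1.583]
ft_force: [-0.4, 0.2, -0.9]
opening: 0.101
```

Call:
{"name": "drive_tool", "arguments": {
  "commands": [
    {"dx": 0,"dy": 0,"dz": -0.3,"yaw": 0},
    {"dx": 0,"dy": 0,"dz": 0,"yaw": 0}
  ]
}}

```text
t: 15.28
eef_pos: [468.1, 237.2, 91.1]
tcp_rot: [3.141, -0.0, 1.583]
ft_force: [0.3, -0.8, 2.1]
opening: 0.101
```

Call:
{"name": "drive_tool", "arguments": {
  "commands": [
    {"dx": 0,"dy": 0,"dz": -0.2,"yaw": 0},
    {"dx": 0,"dy": 0,"dz": 0,"yaw": 0}
  ]
}}

```text
t: 15.45
eef_pos: [468.2, 237.2, 91.0]
tcp_rot: [3.141, -0.0, 1.583]
ft_force: [-0.5, -0.5, 3.8]
opening: 0.104
```

Call:
{"name": "drive_tool", "arguments": {
  "commands": [
    {"dx": 0,"dy": 0,"dz": -0.2,"yaw": 0},
    {"dx": 0,"dy": 0,"dz": 0,"yaw": 0}
  ]
}}

```text
t: 15.62
eef_pos: [468.4, 237.2, 90.8]
tcp_rot: [3.141, -0.0, 1.583]
ft_force: [-0.3, -2.0, 4.9]
opening: 0.102
```

Call:
{"name": "drive_tool", "arguments": {
  "commands": [
    {"dx": 0,"dy": 0,"dz": -0.2,"yaw": 0},
    {"dx": 0,"dy": 0,"dz": 0,"yaw": 0}
  ]
}}

```text
t: 15.78
eef_pos: [468.4, 237.2, 90.8]
tcp_rot: [3.14, -0.0, 1.583]
ft_force: [0.4, -1.8, 6.8]
opening: 0.101
```

Call:
{"name": "drive_tool", "arguments": {
  "commands": [
    {"dx": 0,"dy": 0,"dz": -0.2,"yaw": 0},
    {"dx": 0,"dy": 0,"dz": 0,"yaw": 0}
  ]
}}

```text
t: 15.95
eef_pos: [468.6, 237.2, 90.7]
tcp_rot: [3.14, -0.0, 1.583]
ft_force: [1.6, -1.1, 7.1]
opening: 0.105
```

Call:
{"name": "drive_tool", "arguments": {
  "commands": [
    {"dx": 0,"dy": 0,"dz": -0.2,"yaw": 0},
    {"dx": 0,"dy": 0,"dz": 0,"yaw": 0}
  ]
}}

```text
t: 16.12
eef_pos: [468.7, 237.2, 90.6]
tcp_rot: [3.14, -0.0, 1.583]
ft_force: [0.5, -1.8, 9.0]
opening: 0.102
```

Call:
{"name": "drive_tool", "arguments": {
  "commands": [
    {"dx": 0,"dy": 0,"dz": 0,"yaw": 0},
    {"dx": 0,"dy": 0,"dz": 0,"yaw": 0},
    {"dx": 0,"dy": 0,"dz": 0,"yaw": 0}
  ]
}}

```text
t: 16.37
eef_pos: [468.6, 237.2, 90.6]
tcp_rot: [3.14, -0.0, 1.583]
ft_force: [0.5, -2.1, 8.8]
opening: 0.103
```

```bash
python3 - <<'E'
from h import *
for c in ["side","wrist"]:
    im=env.read_camera(c); s=env.state()
    a=im[200:370,110:310,::-1] if c=="side" else im[90:240,160:360,::-1]
    cv2.imwrite(f"pics/{c}8.png",cv2.resize(a,None,fx=3.5,fy=3.5,interpolation=cv2.INTER_CUBIC))
print(s["ft_force"],s["moment"])
E
```

```text
[ 1.2047509  -1.54289973  8.58372306] [-0.26427017 -0.18280405  0.0135497 ]
```

View pics/side8.png

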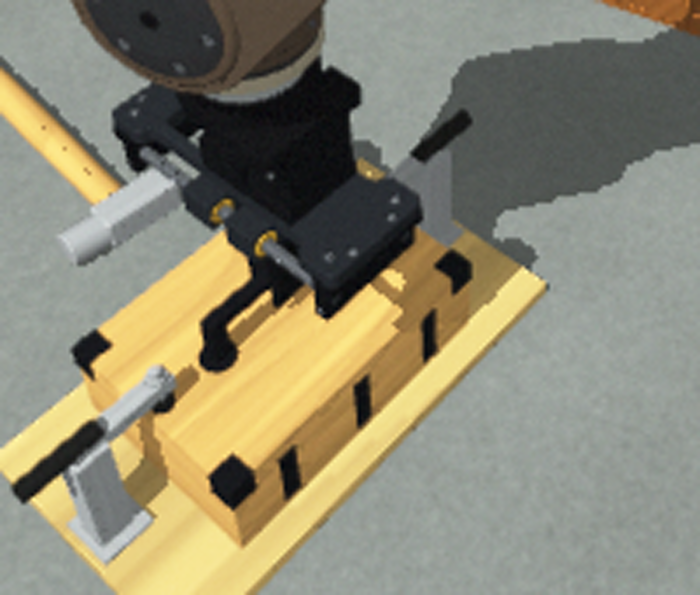

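Call:
{"name": "drive_tool", "arguments": {
  "commands": [
    {"dx": 0,"dy": 0,"dz": -0.2,"yaw": 0},
    {"dx": 0,"dy": 0,"dz": 0,"yaw": 0}
  ]
}}

```text
t: 16.63
eef_pos: [468.8, 237.2, 90.5]
tcp_rot: [3.139, -0.0, 1.583]
ft_force: [1.0, -1.5, 9.9]
opening: 0.103
```

Call:
{"name": "drive_tool", "arguments": {
  "commands": [
    {"dx": 0,"dy": 0,"dz": -0.2,"yaw": 0},
    {"dx": 0,"dy": 0,"dz": 0,"yaw": 0},
    {"dx": 0,"dy": 0,"dz": 0,"yaw": 0},
    {"dx": 0,"dy": 0,"dz": 0,"yaw": 0}
  ]
}}

```text
t: 16.97
eef_pos: [469.0, 237.2, 90.4]
tcp_rot: [3.139, -0.001, 1.583]
ft_force: [1.2, -3.6, 10.8]
opening: 0.104
```

Call:
{"name": "drive_tool", "arguments": {
  "commands": [
    {"dx": 0,"dy": 0,"dz": 0.5,"yaw": 0},
    {"dx": 0,"dy": 0,"dz": 0.5,"yaw": 0},
    {"dx": 0,"dy": 0,"dz": 0.5,"yaw": 0},
    {"dx": 0,"dy": 0,"dz": 0,"yaw": 0},
    {"dx": 0,"dy": 0,"dz": 0,"yaw": 0}
  ]
}}

```text
t: 17.38
eef_pos: [467.8, 237.1, 90.8]
tcp_rot: [-3.141, 0.0, 1.583]
ft_force: [0.7, 0.7, 0.4]
opening: 0.105
```

Call:
{"name": "drive_tool", "arguments": {
  "commands": [
    {"dx": 0,"dy": 0,"dz": 0.3,"yaw": 0},
    {"dx": 0,"dy": 0,"dz": 0.3,"yaw": 0},
    {"dx": 0,"dy": 0,"dz": 0,"yaw": 0}
  ]
}}

```text
t: 17.63
eef_pos: [467.9, 237.1, 91.6]
tcp_rot: [-3.141, 0.0, 1.583]
ft_force: [0.9, -0.2, -1.3]
opening: 0.104
```

Call:
{"name": "drive_tool", "arguments": {
  "commands": [
    {"dx": 0,"dy": 0,"dz": 0.3,"yaw": 0},
    {"dx": 0,"dy": 0,"dz": 0.3,"yaw": 0},
    {"dx": 0,"dy": 0,"dz": 0,"yaw": 0}
  ]
}}

```text
t: 17.88
eef_pos: [468.0, 237.2, 92.3]
tcp_rot: [3.142, 0.0, 1.583]
ft_force: [-0.1, -0.0, -0.4]
opening: 0.101
```

Call:
{"name": "drive_tool", "arguments": {
  "commands": [
    {"dx": 0,"dy": 0,"dz": 0.3,"yaw": 0},
    {"dx": 0,"dy": 0,"dz": 0.3,"yaw": 0},
    {"dx": 0,"dy": 0,"dz": 0,"yaw": 0}
  ]
}}

```text
t: 18.13
eef_pos: [468.0, 237.1, 92.9]
tcp_rot: [3.141, 0.0, 1.583]
ft_force: [-1.1, 0.5, -0.9]
opening: 0.101
```

Call:
{"name": "drive_tool", "arguments": {
  "commands": [
    {"dx": 0,"dy": 0,"dz": 0.3,"yaw": 0},
    {"dx": 0,"dy": 0,"dz": 0.3,"yaw": 0},
    {"dx": 0,"dy": 0,"dz": 0,"yaw": 0}
  ]
}}

```text
t: 18.38
eef_pos: [468.0, 237.1, 93.5]
tcp_rot: [3.141, -0.0, 1.583]
ft_force: [0.3, 0.1, 0.0]
opening: 0.105
```

Call:
{"name": "drive_tool", "arguments": {
  "commands": [
    {"dx": 0,"dy": 0,"dz": 0.3,"yaw": 0},
    {"dx": 0,"dy": 0,"dz": 0.3,"yaw": 0},
    {"dx": 0,"dy": 0,"dz": 0,"yaw": 0}
  ]
}}

```text
t: 18.63
eef_pos: [468.1, 237.2, 94.1]
tcp_rot: [3.141, -0.0, 1.583]
ft_force: [-0.7, 0.1, -0.4]
opening: 0.103
```

Call:
{"name": "drive_tool", "arguments": {
  "commands": [
    {"dx": 0,"dy": 0,"dz": 0.3,"yaw": 0},
    {"dx": 0,"dy": 0,"dz": 0.3,"yaw": 0},
    {"dx": 0,"dy": 0,"dz": 0,"yaw": 0}
  ]
}}

```text
t: 18.88
eef_pos: [468.0, 237.1, 94.7]
tcp_rot: [3.142, 0.0, 1.583]
ft_force: [0.3, 1.2, -1.8]
opening: 0.105
```

Call:
{"name": "drive_tool", "arguments": {
  "commands": [
    {"dx": 0,"dy": 0,"dz": 0.3,"yaw": 0},
    {"dx": 0,"dy": 0,"dz": 0,"yaw": 0}
  ]
}}

```text
t: 19.05
eef_pos: [468.0, 237.1, 94.8]
tcp_rot: [-3.141, 0.0, 1.583]
ft_force: [-0.2, -0.3, -3.8]
opening: 0.101
```

Call:
{"name": "drive_tool", "arguments": {
  "commands": [
    {"dx": 0,"dy": 0,"dz": 0.3,"yaw": 0},
    {"dx": 0,"dy": 0,"dz": 0,"yaw": 0}
  ]
}}

```text
t: 19.22
eef_pos: [467.9, 237.1, 95.0]
tcp_rot: [-3.141, 0.0, 1.583]
ft_force: [1.9, 0.4, -7.1]
opening: 0.104
```

Call:
{"name": "drive_tool", "arguments": {
  "commands": [
    {"dx": 0,"dy": 0,"dz": 0.3,"yaw": 0},
    {"dx": 0,"dy": 0,"dz": 0,"yaw": 0}
  ]
}}

```text
t: 19.38
eef_pos: [467.8, 237.1, 95.2]
tcp_rot: [-3.141, 0.0, 1.583]
ft_force: [1.4, 0.8, -10.1]
opening: 0.103
```

Call:
{"name": "drive_tool", "arguments": {
  "commands": [
    {"dx": 0,"dy": 0,"dz": 0.3,"yaw": 0},
    {"dx": 0,"dy": 0,"dz": 0,"yaw": 0}
  ]
}}

```text
t: 19.55
eef_pos: [467.7, 237.1, 95.4]
tcp_rot: [-3.141, 0.0, 1.583]
ft_force: [2.2, 2.3, -14.4]
opening: 0.102
```

Call:
{"name": "drive_tool", "arguments": {
  "commands": [
    {"dx": 0,"dy": 0,"dz": 0.1,"yaw": 0},
    {"dx": 0,"dy": 0,"dz": 0,"yaw": 0},
    {"dx": 0,"dy": 0,"dz": 0,"yaw": 0}
  ]
}}

```text
t: 19.8
eef_pos: [467.8, 237.1, 95.6]
tcp_rot: [-3.141, 0.0, 1.583]
ft_force: [2.4, 2.0, -18.8]
opening: 0.104
```

```bash
python3 - <<'E'
from h import *
f=[]
for i in range(8):
    env.read_camera("side"); s=env.state(); f.append(s["ft_force"][2]); 
print(np.round(f,1),np.mean(f),s["t"],s["eef_pos"],s["tcp_rot"],s["moment"])
E
```

```text
[-19.3 -20.2 -20.2 -21.1 -20.6 -21.5 -22.  -22. ] -20.861599049318215 20.2 [467.8297757  237.08970728  95.73942014] [-3.14114803e+00  1.97205752e-04  1.58332902e+00] [ 0.29475839 -0.47841424 -0.02328048]
```

Call:
{"name": "drive_tool", "arguments": {
  "commands": [
    {"dx": 0,"dy": 0,"dz": -0.6,"yaw": 0},
    {"dx": 0,"dy": 0,"dz": 0,"yaw": 0}
  ]
}}

```text
t: 20.37
eef_pos: [468.0, 237.1, 95.5]
tcp_rot: [3.141, 0.0, 1.583]
ft_force: [-0.2, 0.4, -16.9]
opening: 0.101
```

```bash
python3 - <<'E'
from h import *
f=[];z=[]
for i in range(4):
    env.read_camera("side"); s=env.state(); f.append(s["ft_force"][2]); z.append(s["eef_pos"][2])
print(np.round(f,1),np.mean(f),s["t"],np.round(z,2),s["tcp_rot"])
E
```

```text
[-17.3 -17.2 -17.1 -16.4] -17.000893045400286 20.5667 [95.52 95.49 95.49 95.48] [3.14145529e+00 3.17864852e-06 1.58329390e+00]
```

Call:
{"name": "drive_tool", "arguments": {
  "commands": [
    {"dx": 0,"dy": 0,"dz": -0.1,"yaw": 0},
    {"dx": 0,"dy": 0,"dz": 0,"yaw": 0}
  ]
}}

```text
t: 20.73
eef_pos: [468.1, 237.2, 95.4]
tcp_rot: [3.141, -0.0, 1.583]
ft_force: [0.4, 0.4, -15.0]
opening: 0.1
```

```bash
python3 - <<'E'
from h import *
f=[];z=[]
for i in range(14):
    env.read_camera("side"); s=env.state(); f.append(s["ft_force"][2]); z.append(s["eef_pos"][2])
print(np.round(f,1),np.mean(f),s["t"],np.round(z,2),s["tcp_rot"])
E
```

```text
[-14.4 -14.8 -14.6 -13.5 -14.4 -13.8 -13.4 -13.6 -13.2 -13.8 -12.4 -13.2
 -12.9 -13.6] -13.673722389131967 21.4333 [95.41 95.37 95.39 95.37 95.39 95.34 95.36 95.36 95.35 95.34 95.31 95.32
 95.32 95.34] [ 3.14136967e+00 -6.71370332e-06  1.58333409e+00]
```

Call:
{"name": "drive_tool", "arguments": {
  "commands": [
    {"dx": 0,"dy": 0,"dz": 0.12,"yaw": 0},
    {"dx": 0,"dy": 0,"dz": 0,"yaw": 0}
  ]
}}

```text
t: 21.6
eef_pos: [468.1, 237.1, 95.4]
tcp_rot: [3.141, -0.0, 1.583]
ft_force: [0.3, 0.1, -14.2]
opening: 0.1
```

```bash
python3 - <<'E'
from h import *
f=[];z=[]
for i in range(14):
    env.read_camera("side"); s=env.state(); f.append(s["ft_force"][2]); z.append(s["eef_pos"][2])
print(np.round(f,1),np.mean(f),s["t"],np.round(z,2),s["tcp_rot"])
E
```

```text
[-14.3 -13.5 -13.8 -13.9 -14.  -13.3 -14.1 -14.3 -14.  -14.4 -13.9 -13.6
 -13.8 -14.5] -13.953683491298863 22.3 [95.37 95.36 95.36 95.38 95.37 95.39 95.37 95.36 95.35 95.35 95.38 95.37
 95.37 95.35] [3.14151801e+00 1.56157747e-06 1.58328635e+00]
```

Call:
{"name": "drive_tool", "arguments": {
  "commands": [
    {"dx": 0,"dy": 0,"dz": 0.08,"yaw": 0},
    {"dx": 0,"dy": 0,"dz": 0,"yaw": 0},
    {"dx": 0,"dy": 0,"dz": 0,"yaw": 0}
  ]
}}

```text
t: 22.55
eef_pos: [468.0, 237.2, 95.4]
tcp_rot: [-3.142, 0.0, 1.583]
ft_force: [1.1, -0.2, -14.8]
opening: 0.102
```

```bash
python3 - <<'E'
from h import *
f=[];z=[]
for i in range(26):
    env.read_camera("side"); s=env.state(); f.append(s["ft_force"][2]); z.append(s["eef_pos"][2])
print(np.round(f,1),np.mean(f),s["t"],np.round(z,2)[::5],s["tcp_rot"])
E
```

```text
[-15.2 -16.1 -15.7 -15.2 -15.  -15.9 -15.9 -15.3 -14.2 -15.9 -16.  -16.
 -16.2 -15.4 -14.9 -16.  -15.1 -15.8 -15.3 -15.8 -15.6 -14.9 -15.2 -15.7
 -16.  -15.2] -15.517399668255802 23.85 [95.43 95.43 95.42 95.44 95.45 95.47] [ 3.14149168e+00 -2.04081095e-05  1.58328258e+00]
```

Call:
{"name": "drive_tool", "arguments": {
  "commands": [
    {"dx": 0,"dy": 0,"dz": -0.7,"yaw": 0},
    {"dx": 0,"dy": 0,"dz": -0.7,"yaw": 0},
    {"dx": 0,"dy": 0,"dz": -0.7,"yaw": 0},
    {"dx": 0,"dy": 0,"dz": -0.7,"yaw": 0},
    {"dx": 0,"dy": 0,"dz": 0,"yaw": 0}
  ]
}}

```text
t: 24.27
eef_pos: [468.5, 237.3, 93.2]
tcp_rot: [3.14, -0.001, 1.583]
ft_force: [0.5, -0.0, -0.5]
opening: 0.101
```

Call:
{"name": "drive_tool", "arguments": {
  "commands": [
    {"dx": 0,"dy": 0,"dz": 0,"yaw": 0},
    {"dx": 0,"dy": 0,"dz": 0,"yaw": 0},
    {"dx": 0,"dy": 0,"dz": 0,"yaw": 0},
    {"dx": 0,"dy": 0,"dz": 0,"yaw": 0},
    {"dx": 0,"dy": 0,"dz": 0,"yaw": 0}
  ],
  "grip": 0.5
}}

```text
t: 24.68
eef_pos: [468.1, 237.2, 92.7]
tcp_rot: [3.141, -0.0, 1.583]
ft_force: [-0.3, 0.4, -0.4]
opening: 0.397
```

Call:
{"name": "drive_tool", "arguments": {
  "commands": [
    {"dx": 0,"dy": 0,"dz": 0,"yaw": 0},
    {"dx": 0,"dy": 0,"dz": 0,"yaw": 0},
    {"dx": 0,"dy": 0,"dz": 0,"yaw": 0},
    {"dx": 0,"dy": 0,"dz": 0,"yaw": 0}
  ]
}}

```text
t: 25.02
eef_pos: [468.0, 237.2, 92.7]
tcp_rot: [3.141, -0.0, 1.583]
ft_force: [0.1, -1.1, 0.1]
opening: 0.497
```

Call:
{"name": "drive_tool", "arguments": {
  "commands": [
    {"dx": 0,"dy": 0,"dz": 8,"yaw": 0},
    {"dx": 0,"dy": 0,"dz": 20,"yaw": 0},
    {"dx": 0,"dy": 0,"dz": 30,"yaw": 0},
    {"dx": 0,"dy": 0,"dz": 30,"yaw": 0},
    {"dx": 0,"dy": 0,"dz": 20,"yaw": 0}
  ]
}}

```text
t: 25.43
eef_pos: [468.4, 237.3, 203.8]
tcp_rot: [3.139, -0.001, 1.583]
ft_force: [-0.4, 0.9, 0.6]
opening: 0.502
```

Call:
{"name": "drive_tool", "arguments": {
  "commands": [
    {"dx": 0,"dy": -30,"dz": 10,"yaw": 0},
    {"dx": 0,"dy": -30,"dz": 0,"yaw": 0},
    {"dx": 0,"dy": 0,"dz": 0,"yaw": 0},
    {"dx": 0,"dy": 0,"dz": 0,"yaw": 0},
    {"dx": 0,"dy": 0,"dz": 0,"yaw": 0}
  ]
}}

```text
t: 25.85
eef_pos: [468.1, 177.3, 211.0]
tcp_rot: [3.141, -0.0, 1.583]
ft_force: [-0.2, -0.2, 0.5]
opening: 0.498
```

```bash
python3 - <<'E'
from h import *
for c in ["side","wrist"]:
    im=env.read_camera(c); s=env.state()
    if c=="side": im=cv2.resize(im[200:370,110:310],None,fx=3.5,fy=3.5,interpolation=cv2.INTER_CUBIC)
    cv2.imwrite(f"pics/{c}9.png",im[:,:,::-1])
print(s["t"],s["eef_pos"],s["ft_force"])
E
```

```text
25.95 [467.99419258 177.76108783 210.67479159] [-0.5505883   0.04648477  0.26157587]
```

View pics/side9.png

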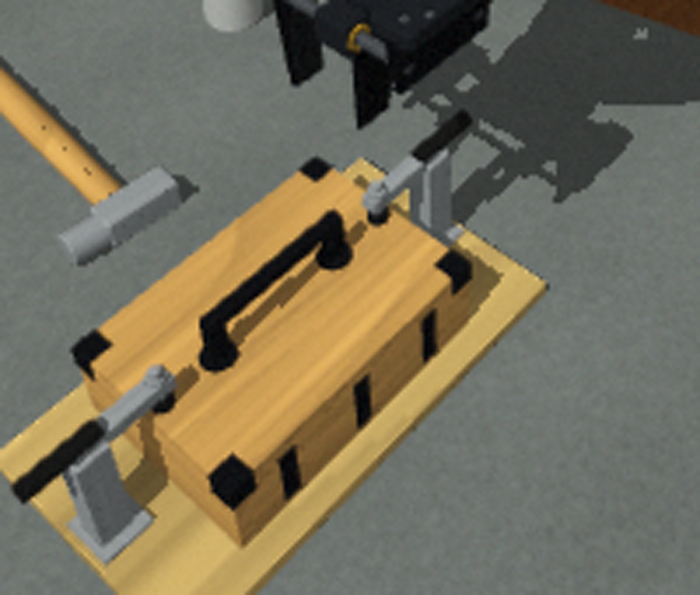

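View pics/wrist9.png

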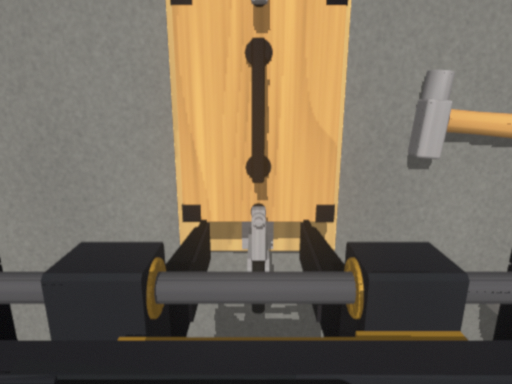

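The side view shows the handle standing level in both holes, flanges on the lid at crop positions (218,355) and (333,255). In the wrist view the flanges are at (258,52) and (258,166), along the case. The arm is clear of everything, so I'm handing in.

```bash
python3 -c "
from cell import env
print(env.job_done())"
```

```text
the job is handed in; nothing more can be done
None
```

The long handle is seated in the case lid, pull-tested and released, and the job was handed in at about 26 s. No verdict came back.

- **Pressing in:** The feet snapped through at about 10 N, and the flanges met the lid. I then pressed to about 12 N, well under the 30 N limit.
- **Free play:** Lifting the handle gave about 3.6 mm of play before the barbs took up, within the expected 1.5 to 5.5 mm.
- **Pull test:** The final pull read 15.5 N on average over 1.3 s, about 15 N on the lid after subtracting the sensor offset and the handle's weight. While setting this, the pull crept up to about 22 N for a moment because the arm kept moving towards its target. I eased it back and then held it steadily.
- **Last checks:** After release, the pictures show the handle level and in line in both holes, with the gripper clear and no force on the arm. The hammer still lies by the case; I did not re-measure the short handle, glue bottle or tray, but nothing suggests the arm touched them.
- **Disagreement:** Wrist-camera readings of where the handle sat in the grip differed by 1 to 3 mm. I aligned the handle to the hole by a relative measurement close to the lid instead.

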